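# Put the scraper away in the crowded caddy and turn the sign

## Task

Take the wide square-bladed scraper (not the narrow slotted turner) from the drip stand and put it blade down into the crowded steel caddy, gently nudging the boards and covers there aside and lowering it until its blade stands on the caddy's floor before you let go. Then turn the two-sided sign half a turn, to its stop, so that the face with the full box looks to the aisle (away from the robot). All the boards and covers must stay standing in the caddy, and the turner, torch, jar and bowl are left where they are.

Things in the scene. Friction and masses are not known exactly. Their poses are not given: they have to be found in the camera images.
- scraper: the wide square-bladed scraper, 200 mm long, about 200 g, standing handle up in one of the drip stand's two slots (which one varies). Steel blade 90 mm wide (y), 4 mm thick (x), 100 mm tall; above it a straight black handle 22 mm wide (y), 16 mm thick (x), from 100 to 200 mm above the bottom edge. Origin: middle of the bottom edge; z up to the handle. It can wobble a few degrees in its slot
- scraper_grip (a point): point in the middle of the scraper's handle, 165 mm above its bottom edge: held there, the fingers stay above everything in the caddy
- scraper_foot (a point): middle of the scraper's straight bottom edge (same as the scraper's origin)
- turner: a bystander: the narrow slotted turner in the other place of the drip stand; blade only 52 mm wide, 110 mm tall, with three dark slots; same black handle and total length as the scraper. Origin: middle of its bottom edge. It stays where it is
- drip_stand: fixed metal stand, 226 mm long (y), 70 mm deep (x), 50 mm tall, with two slots end to end along y, centred 55 mm either side of its middle; slots 8 mm wide in x, 42 mm deep, their floor 8 mm above the counter. A utensil is drawn out straight up. Origin: centre of its underside
- caddy: fixed open-topped rectangular steel caddy holding five flat plates. Inside 86 mm along its x, 130 mm along its y, walls 3 mm, floor 5 mm and rim 65 mm above its underside. Origin: centre of its underside. The plates stand across x, feet packed against the -x wall, leaning about 27 degrees over the +x rim, tops up to 100 mm high
- caddy_gap (a point): middle of the V-shaped opening between the caddy's -x wall and the leaning plates, at rim height: about 28 mm wide at the rim (x), closed at the bottom by the plates' feet. Push the feet to the caddy's +x (a few newtons; they have about 35 mm of room in all) and the plates stand up, making room by the -x wall for a blade held parallel to the caddy's y
- plate0: a loose flat white plastic board standing on edge in the caddy, 108 mm wide, 10 mm thick, 92 mm tall, about 100 g, smooth and slippery. Origin: middle of its bottom edge; z runs up the plate along its height, x through its thickness. It leans towards the caddy's +x. The five plates swap places from start to start.
- plate1: a loose flat steel pan cover standing on edge in the caddy, 108 mm wide, 10 mm thick, 98 mm tall, about 100 g, smooth and slippery. Origin: middle of its bottom edge; z runs up the plate along its height, x through its thickness. It leans towards the caddy's +x. The five plates swap places from start to start.
- plate2: a loose flat white plastic board standing on edge in the caddy, 108 mm wide, 10 mm thick, 100 mm tall, about 100 g, smooth and slippery. Origin: middle of its bottom edge; z runs up the plate along its height, x through its thickness. It leans towards the caddy's +x. The five plates swap places from start to start.
- plate3: a loose flat wooden board standing on edge in the caddy, 108 mm wide, 10 mm thick, 94 mm tall, about 100 g, smooth and slippery. Origin: middle of its bottom edge; z runs up the plate along its height, x through its thickness. It leans towards the caddy's +x. The five plates swap places from start to start.
- plate4: a loose flat steel pan cover standing on edge in the caddy, 108 mm wide, 10 mm thick, 96 mm tall, about 100 g, smooth and slippery. Origin: middle of its bottom edge; z runs up the plate along its height, x through its thickness. It leans towards the caddy's +x. The five plates swap places from start to start.
- sign_base: fixed round foot of the sign, 100 mm across, 10 mm tall, with a thin upright post in its middle, on whose vertical axis the sign turns. Origin: centre of its underside, on the axis. Its x axis points to the aisle, that is, roughly to the far side of the counter, away from the robot
- sign_top (a point): middle of the sign's top edge, on the turning axis, 160 mm above the counter
- sign (a joint): turn of the two-sided sign about its post, rad, growing anticlockwise seen from above, stops at 0 and 3.14; stiff (0.04 N m), stays where left. White upright plate 130 mm wide, 8 mm thick, from 75 to 160 mm above the counter. At 0 its width lies along sign_base's y and the face with the empty box looks to the aisle; at 3.14 the face with the box full of bars does
- torch: bystander: black hand torch standing on end, 44 mm across, 130 mm tall; origin: centre of its underside
- shaker: bystander: clear jar with metal cap, 60 mm across, 110 mm tall; origin: centre of its underside
- bowl: bystander: steel bowl, 140 mm across, 55 mm tall; origin: centre of its underside
Things that resemble listed ones, but are neither listed nor needed, are in the scene too. What is shaped like the sign_base but green is not meant. What is shaped like the plate2 but turquoise is not meant.

How it is judged:
By the outcome, as a careful person would: the job done as asked, in the order asked, and still so for the second after the job is handed in, with the robot touching nothing.
It also fails if it takes over 72 s, if anything falls off the work surface, if the arm or the gripper's body presses on something with over 40 N, if the wrist force passes 120 N, or if a joint passes its speed limit or range.

## Robot

A 6-joint arm with a two-finger parallel gripper is mounted at the origin on the work surface. World frame = base frame: x ahead of the robot, y to its left, z up, the work surface at z = 0. Lengths are in m, angles in rad, forces in N, time in s.
With the tool pointing down it reaches from about 0.375 to 0.975 m from the base axis. Payload 3.8 kg.
Tool frame: the origin (TCP) lies midway between the tips of the shut fingers; the grasp point (between the pads) lies 19 mm behind it; x points along the fingers, z is the direction in which the jaws open and shut, and the axes are right-handed (so a half turn about x gives the same grasp; the last joint's range is limited). The gripper opens to 88 mm and grips with 3 to 60 N. Pads are 18 mm wide; open, the fingers measure 123 mm over their backs; the gripper's body (75 mm by 187 mm) begins 45 mm behind the grasp point.
Start: joints at [1.069, 0.264, 1.604, -0, 1.274, -0.037], TCP at [0.303, 0.603, 0.239] pointing down, gripper open.
Joint ranges: [-2.63, 2.63], [-0.94, 2.18], [0.31, 2.57], [-1.31, 4.45], [0, 2.66], [-2.55, 2.55]. Speed limits (rad/s): [2.57, 2.57, 3.14, 3.14, 3.14, 3.14].

## Interface

Orientations are given as a rotation vector (axis times angle).
In Python, from rig import arm, hand, planner, optics, order, read_clock, read_joints, read_dq, read_joint_efforts, read_tcp_pos, read_tool_rot, read_ft_force, read_wrist_torque, read_gripper_width gives the robot as it stands. Calls block until the motion is done:
- arm.move_ptp(position, orientation): joint-space move of the TCP to a pose.
- arm.move_linear(position, orientation=None, rate=0.15, f_stop=None): straight line of the TCP; orientation=None keeps the orientation; rate is the mean speed in m/s. With f_stop (N) it stops when the force on the tool has changed by that much, and returns True; else False.
- arm.set_joints(angles): joint-space move.
- hand.set_gripper(opening, grasp_force=None): finger opening in m; grasp_force is the grip in N (None keeps the last); returns when the fingers have stopped.
- arm.sleep(seconds).
- planner.solve_ik(position, orientation): joint angles nearest the present ones, or None.
- optics.capture(name): name is "scene" or "top"; returns a dict with "pixels" (400x640x3 uint8, blue, green, red), "camera_matrix" (3x3 intrinsics, pixels), "origin" and "orientation" of the camera in the world. Camera axes: x right, y down, z forward; pixel columns grow to the right and rows downward; lengths in m; the calibration is good to about 2 mm. A picture is of the moment at which its call begins. There is no depth.
A pose or a line that the arm cannot do raises arm.IKError and nothing moves.
- order.finish_job(): hands the job in, once; it reports no verdict.
Readings, each from a call of its own:
- read_clock(): time.
- read_joints(): joint angles.
- read_dq(): joint speeds.
- read_joint_efforts(): joint torques, N m.
- read_tcp_pos(): TCP position.
- read_tool_rot(): TCP orientation.
- read_ft_force(): force on the tool from outside, world axes, zero at the start.
- read_wrist_torque(): the same for the moment, N m.
- read_gripper_width(): finger opening in m.
Only numpy, scipy, OpenCV 4.12 (cv2) and the standard library are available. Lean on these libraries where they do the work, as an engineer would, in place of code of your own. Each camera call takes 0.05 s, during which the arm holds its last target.

## Working session

There is one attempt and no reset: what is moved stays moved. The work goes in short steps, each a Python script; the robot and the scene stay as the last script left them, time stands still between calls to the robot, and variables do not carry over. Pictures are saved under pics/ and viewed, and the job is handed in when it is done.

```bash
ls; mkdir -p pics
python3 - <<'E'
from rig import *
import cv2,numpy as np
for n in ("scene","top"):
    c=optics.capture(n); cv2.imwrite(f"pics/{n}0.png",c["pixels"])
    print(n,c["camera_matrix"],c["origin"],c["orientation"])
print(read_clock(),read_tcp_pos(),read_tool_rot(),read_gripper_width())
E
```

```text
pics
scene [[514.20355469   0.         322.38084869]
 [  0.         514.20355469 194.23503113]
 [  0.           0.           1.        ]] [ 1.06997394 -0.46455491  0.97874846] [-2.31163011 -0.95613079  0.31720883]
top [[450.072171     0.         314.30311066]
 [  0.         450.072171   206.83198234]
 [  0.           0.           1.        ]] [ 0.48389897 -0.01139413  1.17256083] [-2.16957106  2.15980487 -0.05758449]
0.1 [0.30226669 0.60282993 0.23753346] [-0.86146089  1.39567815  0.85982008] 0.08842663787488785
```

View pics/scene0.png

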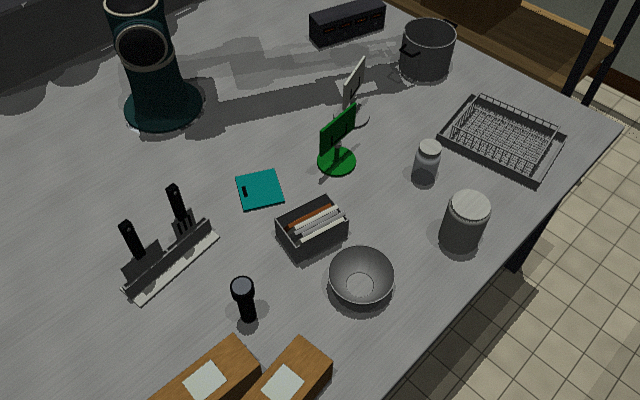

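View pics/top0.png

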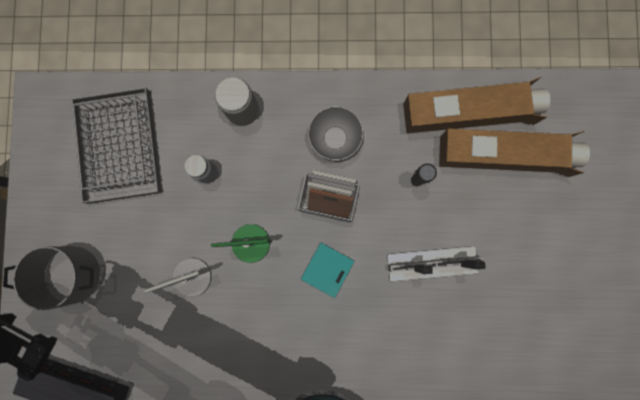

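```bash
cat > h.py <<'E'
import cv2,numpy as np
from scipy.spatial.transform import Rotation as R
def ray(c,uv):
    K=np.array(c["camera_matrix"]);M=R.from_rotvec(c["orientation"]).as_matrix()
    d=M@np.linalg.solve(K,[uv[0],uv[1],1.]);return np.array(c["origin"]),d/np.linalg.norm(d)
def onz(c,uv,z):
    o,d=ray(c,uv);return o+d*(z-o[2])/d[2]
def tri(c1,u1,c2,u2):
    o1,d1=ray(c1,u1);o2,d2=ray(c2,u2)
    s=np.linalg.lstsq(np.c_[d1,-d2],o2-o1,rcond=None)[0]
    a,b=o1+s[0]*d1,o2+s[1]*d2
    return (a+b)/2,np.linalg.norm(a-b)
def proj(c,p):
    K=np.array(c["camera_matrix"]);M=R.from_rotvec(c["orientation"]).as_matrix()
    q=K@(M.T@(np.array(p)-c["origin"]));return q[:2]/q[2]
E
python3 - <<'E'
import cv2,numpy as np
s=cv2.imread("pics/scene0.png");t=cv2.imread("pics/top0.png")
def cr(im,x0,y0,x1,y1,k): return cv2.resize(im[y0:y1,x0:x1],None,fx=k,fy=k,interpolation=cv2.INTER_CUBIC)
cv2.imwrite("pics/a1.png",cv2.convertScaleAbs(cr(s,105,170,235,315,4),alpha=1.6,beta=15))
cv2.imwrite("pics/a2.png",cv2.convertScaleAbs(cr(t,375,230,505,300,6),alpha=1.6,beta=15))
cv2.imwrite("pics/a3.png",cv2.convertScaleAbs(cr(s,260,180,370,270,7),alpha=1.6,beta=15))
cv2.imwrite("pics/a4.png",cv2.convertScaleAbs(cr(t,285,155,375,235,7),alpha=1.6,beta=15))
cv2.imwrite("pics/a5.png",cv2.convertScaleAbs(np.vstack([cr(s,300,45,420,135,5)]),alpha=1.6,beta=15))
cv2.imwrite("pics/a6.png",cv2.convertScaleAbs(cr(t,130,210,290,310,5),alpha=1.6,beta=15))
E
```

```text
(no output)
```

View pics/a1.png

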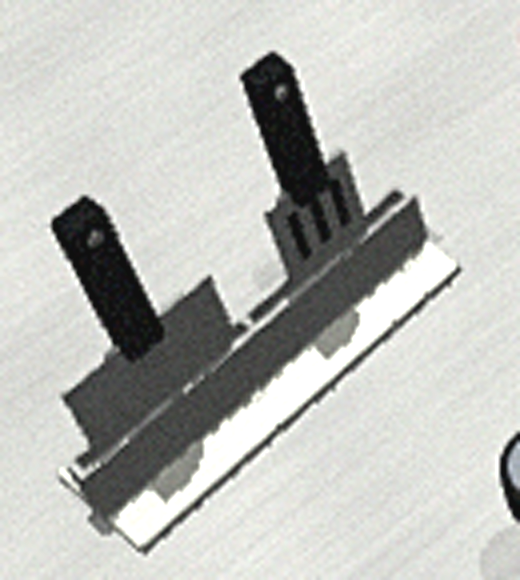

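View pics/a2.png

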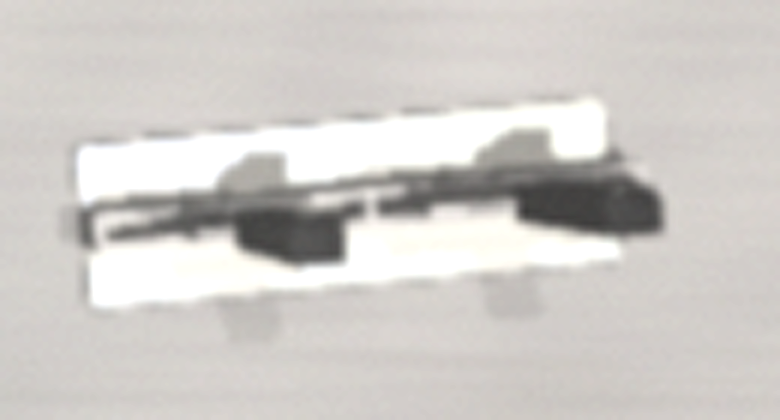

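View pics/a3.png

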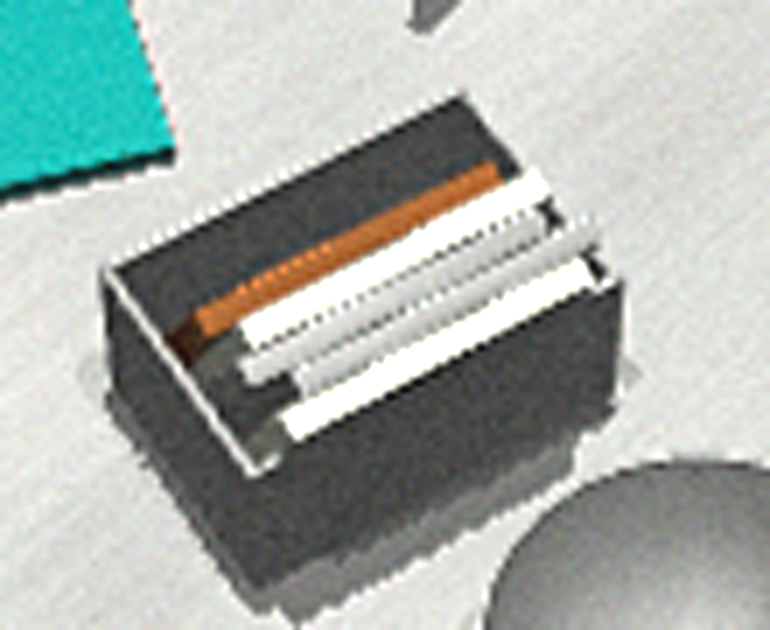

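View pics/a4.png

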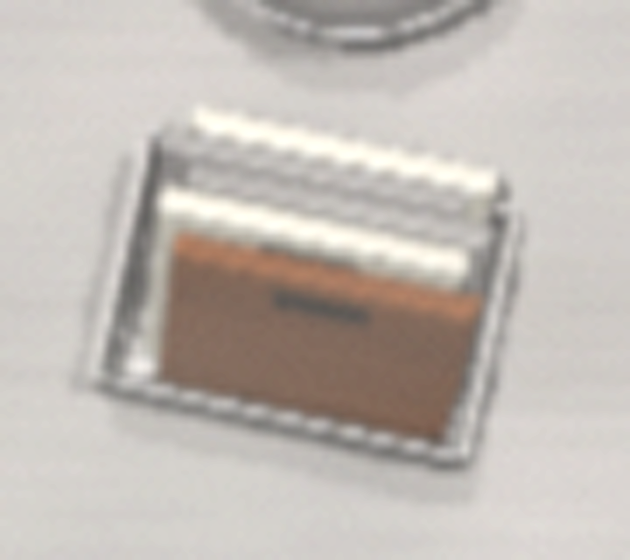

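View pics/a5.png

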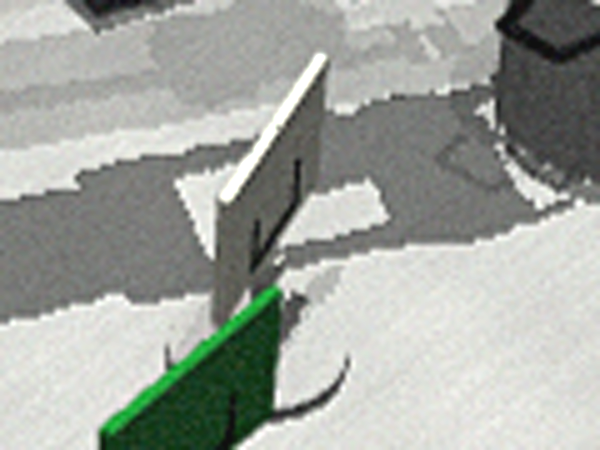

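View pics/a6.png

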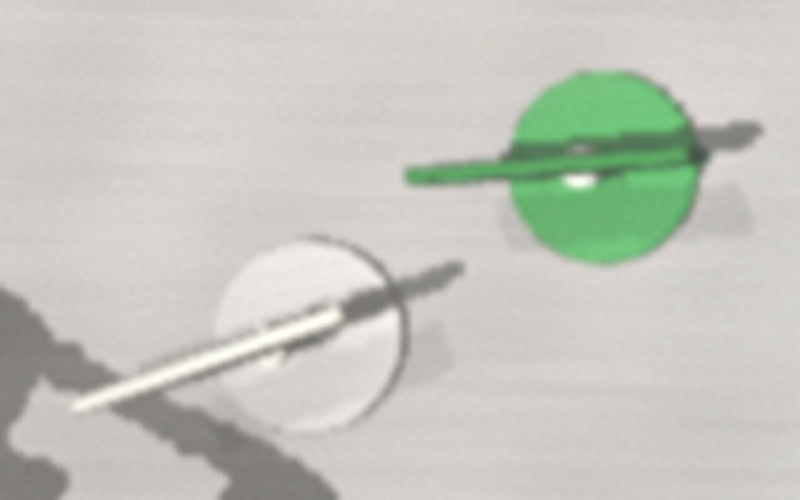

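```bash
cat > m.py <<'E'
from rig import *
from h import *
s=optics.capture("scene");t=optics.capture("top")
def f(p,x0,y0,k): return ((p[0]+.5)/k-.5+x0,(p[1]+.5)/k-.5+y0)
S1=lambda p:f(p,105,170,4);T1=lambda p:f(p,375,230,6)
S2=lambda p:f(p,260,180,7);T2=lambda p:f(p,285,155,7)
S3=lambda p:f(p,300,45,5);T3=lambda p:f(p,130,210,5)
np.set_printoptions(precision=4,suppress=True)
print("scr top",tri(s,S1((78,214)),t,T1((645,207))), onz(s,S1((78,214)),.208),onz(t,T1((645,207)),.208))
print("trn top",tri(s,S1((268,69)),t,T1((325,245))), onz(s,S1((268,69)),.208))
for n,a in dict(bl_mid_handlebase=(140,355),blL=(63,398),blR=(209,277)).items(): print(n,onz(s,S1(a),.108))
for n,b in dict(UL=(80,148),UR=(603,98),LR=(618,262),LL=(93,308)).items(): print("stand",n,onz(t,T1(b),.05))
for n,b in dict(UL=(140,150),LL=(92,384),LR=(468,464),UR=(520,212)).items(): print("cadT",n,onz(t,T2(b),.065))
for n,b in dict(BL=(103,272),BR=(462,95),FL=(260,475),FR=(622,285)).items(): print("cadS",n,onz(s,S2(b),.065))
print("sign",tri(s,S3((222,195)),t,T3((340,315))),tri(s,S3((322,57)),t,T3((75,405))))
print("signT",onz(t,T3((340,315)),.16),onz(t,T3((75,405)),.16),"base",onz(t,T3((311,335)),.01))
E
python3 m.py
```

```text
scr top (array([ 0.4455, -0.3327,  0.2147]), np.float64(0.0037170198382911438)) [ 0.4415 -0.3301  0.208 ] [ 0.4442 -0.3366  0.208 ]
trn top (array([ 0.4317, -0.2222,  0.2105]), np.float64(0.004960981395432079)) [ 0.4315 -0.2196  0.208 ]
bl_mid_handlebase [ 0.4544 -0.3368  0.108 ]
blL [ 0.4489 -0.3763  0.108 ]
blR [ 0.4397 -0.2872  0.108 ]
stand UL [ 0.4602 -0.1603  0.05  ]
stand UR [ 0.482  -0.3739  0.05  ]
stand LR [ 0.4154 -0.3784  0.05  ]
stand LL [ 0.3951 -0.1651  0.05  ]
cadT UL [0.6528 0.0465 0.065 ]
cadT LL [0.5694 0.0629 0.065 ]
cadT LR [ 0.5416 -0.0696  0.065 ]
cadT UR [ 0.6308 -0.088   0.065 ]
cadS BL [ 0.5436 -0.0675  0.065 ]
cadS BR [0.573 0.062 0.065]
cadS FL [ 0.632  -0.0841  0.065 ]
cadS FR [0.6609 0.0436 0.065 ]
sign (array([0.4191, 0.2801, 0.1628]), np.float64(0.00048097558706519314)) (array([0.3777, 0.4001, 0.1591]), np.float64(7.612580426650234e-06))
signT [0.4188 0.2807 0.16  ] [0.3778 0.3998 0.16  ] base [0.3988 0.3388 0.01  ]
```

```bash
cat >> h.py <<'E'
def rot(yaw,flip=False):
    z=np.array([np.cos(yaw),np.sin(yaw),0])*(-1 if flip else 1);x=np.array([0,0,-1.])
    return R.from_matrix(np.c_[x,np.cross(z,x),z])
def rv(yaw,flip=False): return rot(yaw,flip).as_rotvec()
E
python3 - <<'E'
from rig import *
from h import *
np.set_printoptions(precision=3,suppress=True)
for yaw,p in ((np.radians(5.7),[.442,-.333,.154]),(np.radians(-12),[.57,-.006,.20])):
  for fl in (False,True): print(fl,planner.solve_ik(p,rv(yaw,fl)))
E
```

```text
False [-0.691  0.104  1.954 -0.     1.083 -0.79 ]
True [-0.691  0.104  1.954  0.     1.083  2.351]
False [-0.054  0.094  1.875  0.     1.172  0.155]
True None
```

Run:
```python
from rig import *
from h import *
np.set_printoptions(precision=4,suppress=True)
o=rv(np.radians(5.7))
arm.move_ptp([.442,-.333,.26],o)
print(read_clock())
hand.set_gripper(.06)
print(arm.move_linear([.442,-.333,.155],o,rate=.12,f_stop=8),read_clock())
hand.set_gripper(0,45)
print(read_gripper_width(),read_ft_force(),read_tcp_pos(),read_clock())
s=optics.capture("scene")
cv2.imwrite("pics/b1.png",cv2.convertScaleAbs(cv2.resize(s["pixels"][100:330,40:300],None,fx=2.5,fy=2.5),alpha=1.5,beta=15))
```

```text
3.5083
False 5.1167
0.015487890756649268 [-1.0009 -0.1848  0.7994] [ 0.4419 -0.333   0.1551] 5.85
```

View pics/b1.png

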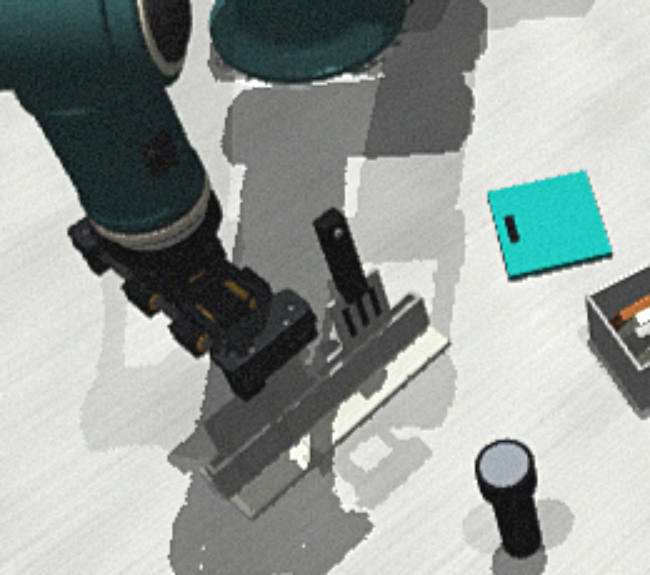

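Run:
```python
from rig import *
from h import *
np.set_printoptions(precision=4,suppress=True)
o=rv(np.radians(5.7))
print(arm.move_linear([.442,-.333,.297],o,rate=.1),read_ft_force(),read_gripper_width(),read_clock())
c,s_=np.cos(np.radians(-12)),np.sin(np.radians(-12))
xd=np.array([c,s_,0]);e=np.array([.557,-.003,0])
p=e+xd*.012;p[2]=.297
arm.move_ptp(p,rv(np.radians(-12)))
print(p,read_tcp_pos(),read_clock())
for n in("scene","top"):
  im=optics.capture(n); 
  x0,y0=(220,60) if n=="scene" else (250,120)
  cv2.imwrite(f"pics/c_{n}.png",cv2.convertScaleAbs(cv2.resize(im["pixels"][y0:y0+200,x0:x0+200],None,fx=3,fy=3,interpolation=cv2.INTER_CUBIC),alpha=1.6,beta=15))
```

```text
False [ 0.5422  0.4363 -2.32  ] 0.015401147373342378 7.4667
[ 0.5687 -0.0055  0.297 ] [ 0.5686 -0.0063  0.2968] 8.7833
```

View pics/c_scene.png

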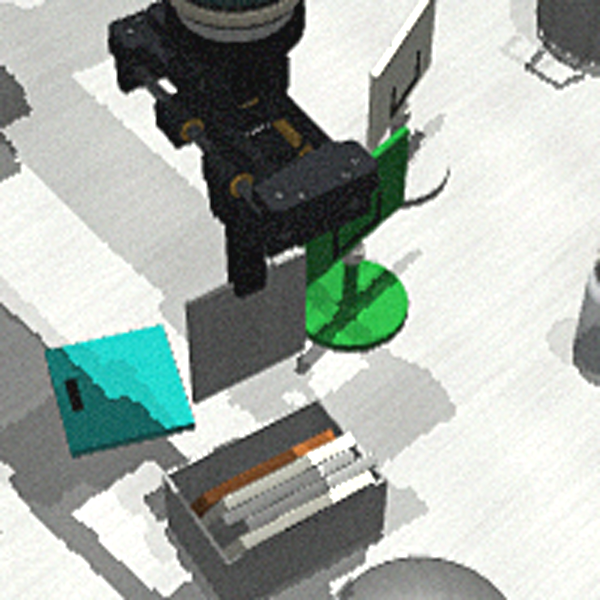

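View pics/c_top.png

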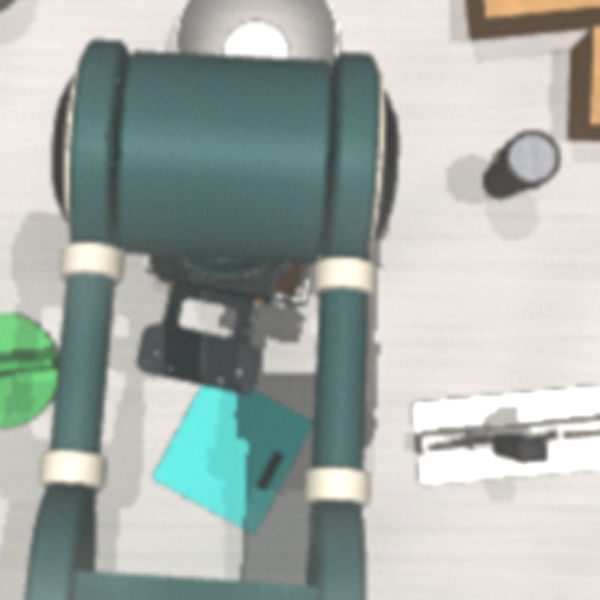

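Run:
```python
from rig import *
from h import *
np.set_printoptions(precision=4,suppress=True)
s=optics.capture("scene")
f=lambda p:((p[0]+.5)/3-.5+220,(p[1]+.5)/3-.5+60)
for z in(.147,.15,.153):
  a,b=onz(s,f((195,403)),z),onz(s,f((305,350)),z)
  print(z,a,b,(a+b)/2,np.linalg.norm(a-b),np.degrees(np.arctan2(-(b-a)[0],(b-a)[1])))
print(read_tcp_pos(),proj(s,[.5687,-.0063,.15]))
```

```text
0.147 [ 0.5599 -0.0466  0.147 ] [0.5795 0.0408 0.147 ] [ 0.5697 -0.0029  0.147 ] 0.08958755270961821 -12.626374362264102
0.15 [ 0.5617 -0.0482  0.15  ] [0.5812 0.039  0.15  ] [ 0.5715 -0.0046  0.15  ] 0.08926442297765087 -12.626374362264077
0.153 [ 0.5636 -0.0497  0.153 ] [0.583  0.0371 0.153 ] [ 0.5733 -0.0063  0.153 ] 0.08894129324568338 -12.626374362264073
[ 0.5687 -0.0067  0.297 ] [301.7472 184.7542]
```

```bash
cat >> h.py <<'E'
YAW=np.radians(-12.3);XD=np.array([np.cos(YAW),np.sin(YAW),0]);E0=np.array([.5572,-.0025,0])
def cp(dx,foot,dy=0):
    p=E0+XD*dx+np.array([-XD[1],XD[0],0])*dy;p[2]=foot+.147;return p
E
python3 - <<'E'
from rig import *
from h import *
np.set_printoptions(precision=4,suppress=True)
o=rv(YAW)
arm.move_linear(cp(.012,.08),o,rate=.1); print(read_ft_force(),read_clock())
arm.sleep(.2);f0=np.array(read_ft_force());print(f0,read_tcp_pos()-cp(.012,.08))
print(arm.move_linear(cp(.012,.015),o,rate=.05,f_stop=4))
p=np.array(read_tcp_pos());print("foot",p[2]-.147,np.array(read_ft_force())-f0,(p-E0)@XD,read_clock())
s=optics.capture("scene")
cv2.imwrite("pics/d1.png",cv2.convertScaleAbs(cv2.resize(s["pixels"][130:280,240:390],None,fx=4,fy=4,interpolation=cv2.INTER_CUBIC),alpha=1.6,beta=15))
E
```

```text
[ 0.7658  0.5186 -1.8045] 9.7833
[ 0.48   -0.9325 -3.0282] [ 0.0006 -0.      0.0011]
True
foot 0.02618652123187487 [-1.3483  0.9803 -0.1494] 0.008981741906748355 10.9333
```

View pics/d1.png

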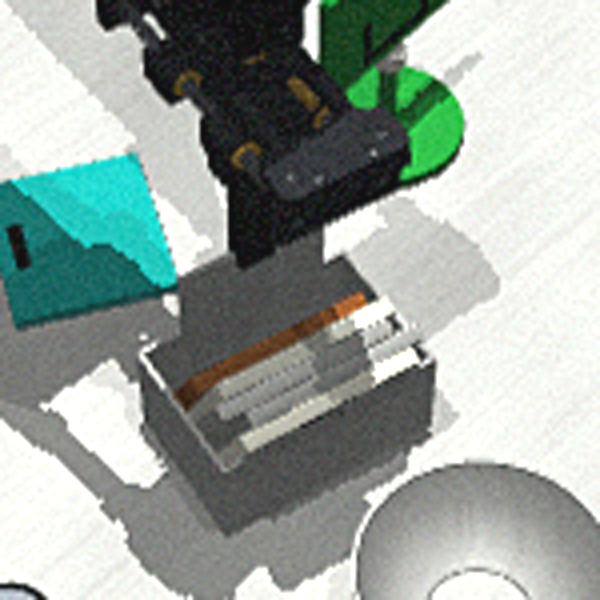

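```bash
cat >> h.py <<'E'
def st(f0):
    from rig import read_tcp_pos,read_ft_force,read_clock,read_gripper_width
    p=np.array(read_tcp_pos());d=np.array(read_ft_force())-f0
    print("foot %.4f dx %.4f F(x,y,z) %.1f %.1f %.1f t %.2f w %.4f"%(p[2]-.147,(p-E0)@XD,d@XD,d[1],d[2],read_clock(),read_gripper_width()))
E
python3 - <<'E'
from rig import *
from h import *
o=rv(YAW);f0=np.array([.48,-.93,-3.03])
arm.sleep(.2);st(f0)
for dx,ft in ((.018,.0265),(.018,.020),(.023,.020),(.023,.013)):
    print(arm.move_linear(cp(dx,ft),o,rate=.03,f_stop=10));arm.sleep(.1);st(f0)
E
```

```text
foot 0.0272 dx 0.0097 F(x,y,z) -0.5 1.4 0.6 t 11.18 w 0.0153
False
foot 0.0263 dx 0.0163 F(x,y,z) -6.1 2.7 4.5 t 11.72 w 0.0160
False
foot 0.0195 dx 0.0176 F(x,y,z) -3.7 1.5 1.0 t 12.18 w 0.0154
False
foot 0.0203 dx 0.0238 F(x,y,z) -1.9 0.6 0.5 t 12.60 w 0.0156
False
foot 0.0129 dx 0.0230 F(x,y,z) -1.4 1.7 1.8 t 13.08 w 0.0158
```

Run:
```python
from rig import *
from h import *
o=rv(YAW);f0=np.array([.48,-.93,-3.03])
for dx,ft in ((.027,.013),(.027,.009)):
    print(arm.move_linear(cp(dx,ft),o,rate=.03,f_stop=10));arm.sleep(.1);st(f0)
s=optics.capture("scene")
cv2.imwrite("pics/d2.png",cv2.convertScaleAbs(cv2.resize(s["pixels"][130:280,240:390],None,fx=4,fy=4,interpolation=cv2.INTER_CUBIC),alpha=1.6,beta=15))
```

```text
False
foot 0.0130 dx 0.0273 F(x,y,z) -1.9 0.5 0.1 t 13.47 w 0.0157
False
foot 0.0091 dx 0.0274 F(x,y,z) -1.0 1.1 0.5 t 13.85 w 0.0155
```

View pics/d2.png

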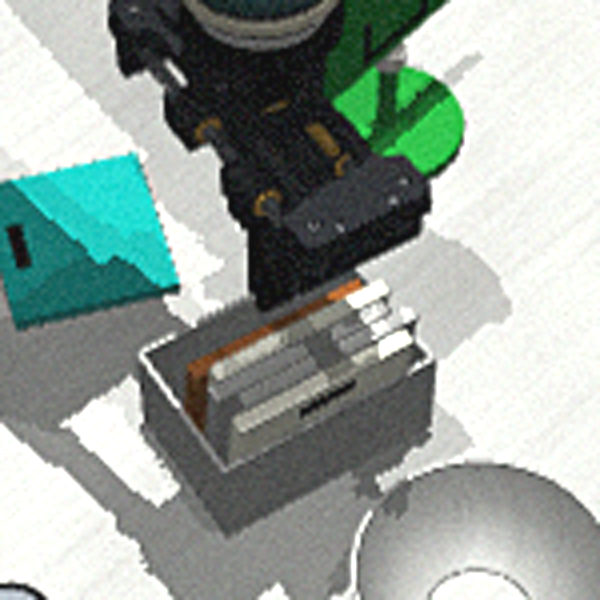

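Run:
```python
from rig import *
from h import *
o=rv(YAW);f0=np.array([.48,-.93,-3.03])
arm.sleep(.2);st(f0)
print(arm.move_linear(cp(.026,-.004),o,rate=.02,f_stop=6));arm.sleep(.2);st(f0)
s=optics.capture("scene")
cv2.imwrite("pics/d3.png",cv2.convertScaleAbs(cv2.resize(s["pixels"][130:280,240:390],None,fx=4,fy=4,interpolation=cv2.INTER_CUBIC),alpha=1.6,beta=15))
```

```text
foot 0.0092 dx 0.0273 F(x,y,z) -1.6 0.6 0.3 t 14.10 w 0.0157
True
foot 0.0050 dx 0.0269 F(x,y,z) -0.4 1.1 9.0 t 14.67 w 0.0155
```

View pics/d3.png

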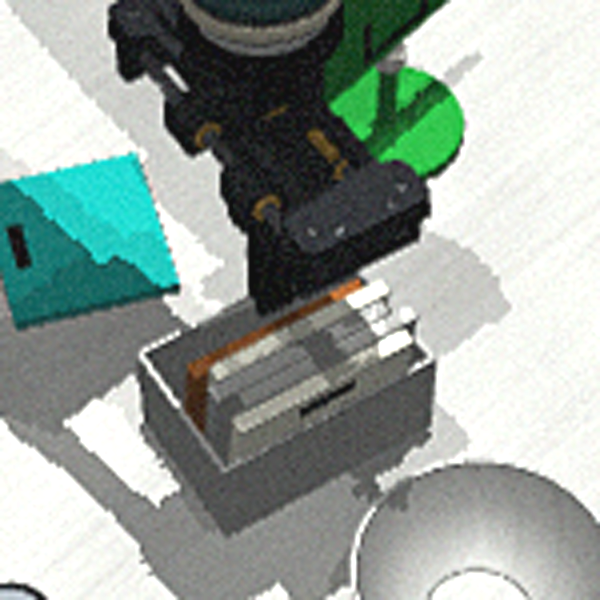

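```bash
cat >> h.py <<'E'
def tilted(dx,foot,th):
    yd=np.array([-XD[1],XD[0],0]);Q=R.from_rotvec(yd*th)
    p=cp(dx,foot);p[2]=foot;p=p+Q.apply([0,0,.147]);return p,(Q*rot(YAW)).as_rotvec()
E
python3 - <<'E'
from rig import *
from h import *
f0=np.array([.48,-.93,-3.03])
for th in (3,6):
    p,o=tilted(.0265,.0042,np.radians(th))
    print(arm.move_linear(p,o,rate=.03,f_stop=7));arm.sleep(.15);st(f0)
s=optics.capture("scene")
cv2.imwrite("pics/d4.png",cv2.convertScaleAbs(cv2.resize(s["pixels"][130:280,240:390],None,fx=4,fy=4,interpolation=cv2.INTER_CUBIC),alpha=1.6,beta=15))
E
```

```text
False
foot 0.0048 dx 0.0347 F(x,y,z) -0.6 1.1 9.1 t 15.31 w 0.0161
True
foot 0.0042 dx 0.0395 F(x,y,z) -2.7 1.8 8.1 t 15.77 w 0.0156
```

View pics/d4.png

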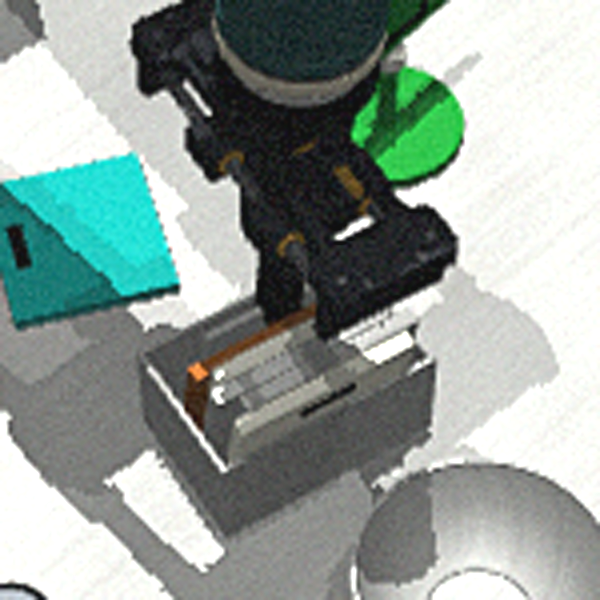

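Run:
```python
from rig import *
from h import *
f0=np.array([.48,-.93,-3.03])
hand.set_gripper(.04);arm.sleep(.2);st(f0)
p,o=tilted(.0265,.0042,np.radians(5))
ax=R.from_rotvec(o).as_matrix()[:,0]
q=np.array(read_tcp_pos())
print(arm.move_linear(q-ax*.10,None,rate=.08,f_stop=8));st(f0)
arm.move_linear(q-ax*.10+[0,0,.06],rv(YAW),rate=.2)
for n,(x0,y0) in dict(scene=(240,130),top=(250,130)).items():
  s=optics.capture(n)
  cv2.imwrite(f"pics/e_{n}.png",cv2.convertScaleAbs(cv2.resize(s["pixels"][y0:y0+150,x0:x0+150],None,fx=4,fy=4,interpolation=cv2.INTER_CUBIC),alpha=1.6,beta=15))
print(read_clock())
```

```text
foot 0.0039 dx 0.0395 F(x,y,z) -0.6 0.5 3.4 t 16.55 w 0.0400
False
foot 0.1027 dx 0.0477 F(x,y,z) -0.4 0.9 2.0 t 17.95 w 0.0401
18.5
```

View pics/e_scene.png

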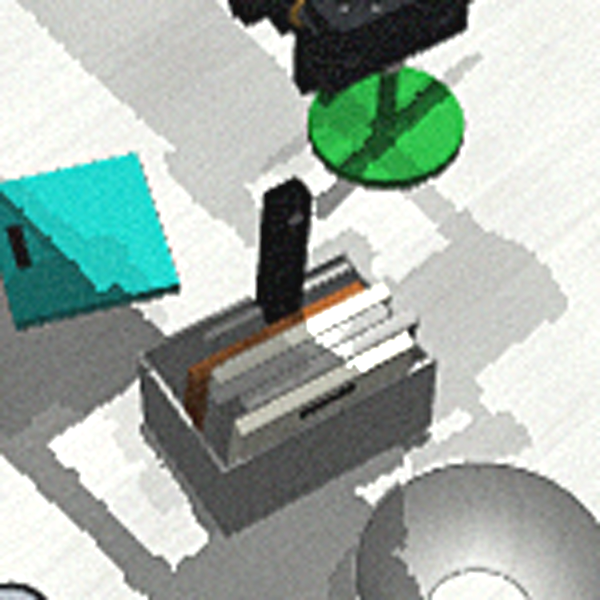

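Run:
```python
from rig import *
from h import *
np.set_printoptions(precision=3,suppress=True)
y0=np.arctan2(.0413,.12);o=rv(y0);A=np.array([.3985,.3400,0])
arm.move_ptp(A+[0,0,.24],o);print(y0,read_joints(),read_clock())
f=arm.move_linear(A+[0,0,.132],o,rate=.1,f_stop=5);print(f,read_tcp_pos())
f0=np.array(read_ft_force());t0=np.array(read_wrist_torque())
hand.set_gripper(0,15);print(read_gripper_width(),np.array(read_ft_force())-f0)
j=np.array(read_joints())
for k in range(1,4):
    q=j.copy();q[5]=j[5]+k*(-2.45-j[5])/3
    arm.set_joints(q);print(read_clock(),np.array(read_ft_force())-f0,np.array(read_wrist_torque())-t0,read_gripper_width(),read_tcp_pos())
s=optics.capture("scene")
cv2.imwrite("pics/f1.png",cv2.convertScaleAbs(cv2.resize(s["pixels"][30:180,270:420],None,fx=4,fy=4,interpolation=cv2.INTER_CUBIC),alpha=1.6,beta=15))
```

```text
0.331468663604433 [ 0.658 -0.024  1.922 -0.     1.243  0.327] 20.0333
False [0.399 0.34  0.133]
0.007956055646878797 [-6.046 -1.15   4.045]
22.7333 [ 2.154  5.557 -4.699] [ 0.794 -0.518  0.009] 0.007797948922180131 [0.4   0.342 0.132]
23.6167 [ 0.52  14.644 -8.501] [ 2.212 -0.199 -0.035] 0.007763180224435045 [0.399 0.344 0.132]
24.5 [-6.486 18.001 -5.629] [2.918 0.999 0.017] 0.00804996514640854 [0.397 0.345 0.132]
```

View pics/f1.png

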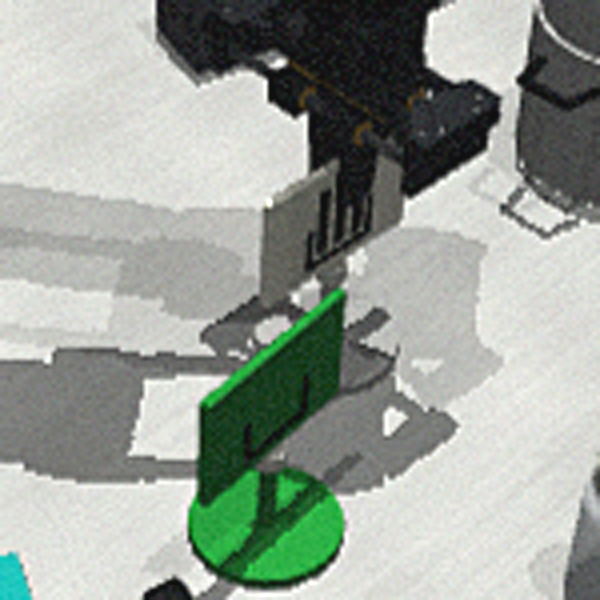

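Run:
```python
from rig import *
from h import *
np.set_printoptions(precision=3,suppress=True)
hand.set_gripper(.05);arm.sleep(.2)
p=np.array(read_tcp_pos());print(p,read_joints(),read_ft_force())
A=np.array([.399,.3435,0])
arm.move_linear(A+[0,0,.21],None,rate=.12)
j=np.array(read_joints());j[5]+=np.pi;arm.set_joints(j)
s=optics.capture("scene")
cv2.imwrite("pics/f2.png",cv2.convertScaleAbs(cv2.resize(s["pixels"][30:180,270:420],None,fx=4,fy=4,interpolation=cv2.INTER_CUBIC),alpha=1.6,beta=15))
print(arm.move_linear(A+[0,0,.132],None,rate=.1,f_stop=6),read_tcp_pos(),read_clock())
f0=np.array(read_ft_force());t0=np.array(read_wrist_torque())
hand.set_gripper(0,15);print(read_gripper_width(),np.array(read_ft_force())-f0)
j=np.array(read_joints())
for d in (.2,.3,.36,.40,.43):
    q=j.copy();q[5]=j[5]-d
    arm.set_joints(q);arm.sleep(.1);print(d,read_clock(),np.array(read_ft_force())-f0,np.array(read_wrist_torque())-t0,read_gripper_width(),read_joints()[5]-q[5],read_joint_efforts()[5])
s=optics.capture("scene")
cv2.imwrite("pics/f3.png",cv2.convertScaleAbs(cv2.resize(s["pixels"][30:180,270:420],None,fx=4,fy=4,interpolation=cv2.INTER_CUBIC),alpha=1.6,beta=15))
```

```text
[0.398 0.34  0.132] [ 0.659  0.072  2.034  0.001  1.037 -2.45 ] [-0.124  0.557  0.232]
False [0.399 0.344 0.133] 29.9333
0.007837095617432626 [-8.931 -0.382  4.921]
0.2 31.05 [-2.267 -1.642  1.672] [-0.04   0.286  0.028] 0.007763090451065012 0.0029412553085963467 0.03859493415802717
0.3 31.4 [-3.812 -0.088  2.084] [-0.071  0.421 -0.344] 0.008488595240519429 0.0032453110345140868 -0.24579201824963093
0.36 31.75 [-5.144  1.184  2.389] [ 0.193  0.694 -0.31 ] 0.008913119742991969 0.0021029788615140044 -0.31286733224987984
0.4 32.1 [-5.623  0.957  3.245] [ 0.252  0.72  -0.354] 0.009644290837144123 0.0015460518016384706 -0.3598461113870144
0.43 32.45 [-5.756  1.193  2.919] [ 0.294  0.702 -0.406] 0.009786700480150073 0.0016186173322710329 -0.3855569567531347
```

View pics/f3.png

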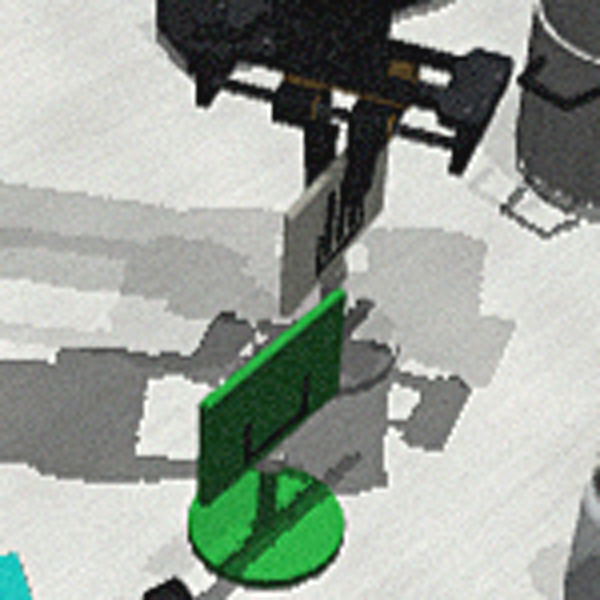

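Run:
```python
from rig import *
from h import *
np.set_printoptions(precision=3,suppress=True)
hand.set_gripper(.05);arm.sleep(.1)
p=np.array(read_tcp_pos());arm.move_linear(p+[0,0,.12],None,rate=.12)
j=np.array(read_joints());j[0]+=.55;arm.set_joints(j)
print(read_clock(),read_ft_force())
for n in("scene","top"):
  s=optics.capture(n);cv2.imwrite(f"pics/g_{n}.png",cv2.convertScaleAbs(s["pixels"],alpha=1.4,beta=10))
  x0,y0,w,h=(300,45,120,90) if n=="scene" else (130,210,160,100)
  cv2.imwrite(f"pics/g2_{n}.png",cv2.convertScaleAbs(cv2.resize(s["pixels"][y0:y0+h,x0:x0+w],None,fx=5,fy=5,interpolation=cv2.INTER_CUBIC),alpha=1.6,beta=15))
```

```text
35.5833 [-0.521 -0.78  -0.236]
```

View pics/g_scene.png

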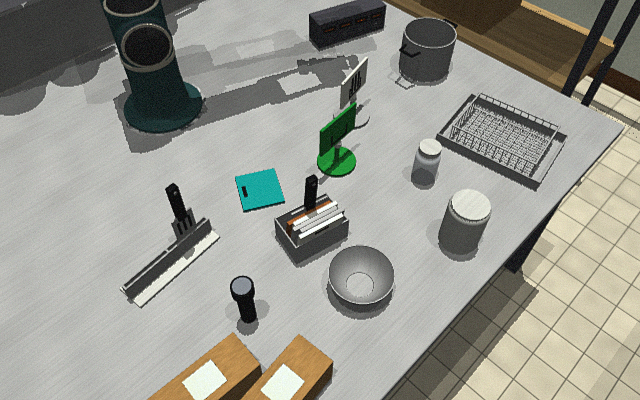

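View pics/g2_scene.png

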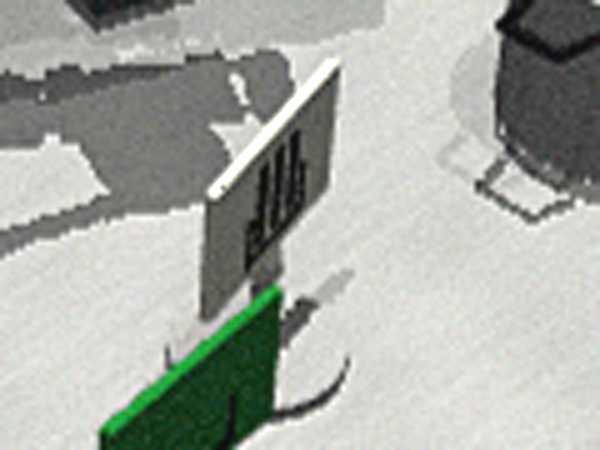

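View pics/g_top.png

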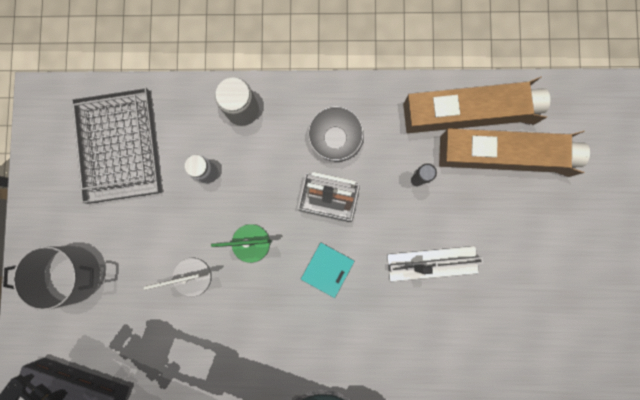

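View pics/g2_top.png

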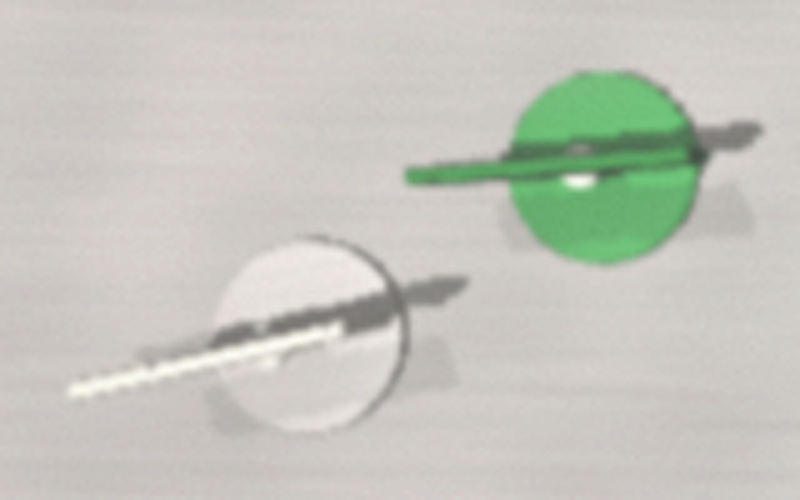

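Run:
```python
from rig import *
from h import *
np.set_printoptions(precision=4,suppress=True)
y=np.radians(12.8);n=np.array([np.cos(y),np.sin(y),0]);yd=np.array([-n[1],n[0],0]);A=np.array([.3985,.340,0])
o=rv(y)
hand.set_gripper(0)
S=A+yd*.05+n*.045
arm.move_ptp(S+[0,0,.25],o);arm.move_linear(S+[0,0,.125],o,rate=.12,f_stop=8);arm.sleep(.2)
f0=np.array(read_ft_force());print(f0,read_clock())
E_=A+yd*.05+n*.008+[0,0,.125]
r=arm.move_linear(E_,o,rate=.03,f_stop=4);arm.sleep(.1)
p=np.array(read_tcp_pos());print(r,(p-A)@n,np.array(read_ft_force())-f0,read_clock())
s=optics.capture("top");cv2.imwrite("pics/h_top.png",cv2.resize(s["pixels"][200:320,120:300],None,fx=4,fy=4))
s=optics.capture("scene");cv2.imwrite("pics/h_sc.png",cv2.convertScaleAbs(cv2.resize(s["pixels"][40:160,280:430],None,fx=4,fy=4),alpha=1.5,beta=10))
```

```text
[-0.5513  0.662   0.1429] 39.0167
True 0.01905435256769815 [3.6843 0.9433 2.5352] 39.975
```

View pics/h_sc.png

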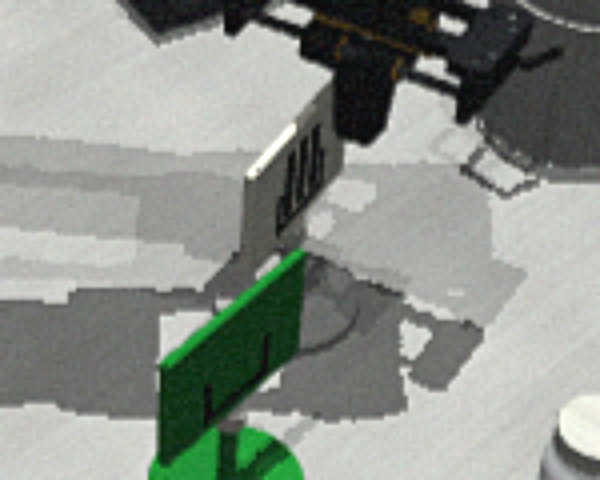

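Run:
```python
from rig import *
from h import *
np.set_printoptions(precision=4,suppress=True)
y=np.radians(12.8);n=np.array([np.cos(y),np.sin(y),0]);yd=np.array([-n[1],n[0],0]);A=np.array([.3985,.340,0])
o=rv(y);f0=np.array([-.55,.66,.14])
r=arm.move_linear(A+yd*.05+n*.010+[0,0,.125],o,rate=.03,f_stop=7);arm.sleep(.1)
p=np.array(read_tcp_pos());print(r,(p-A)@n,np.array(read_ft_force())-f0,read_clock())
arm.move_linear(A+yd*.05+n*.05+[0,0,.125],o,rate=.1)
arm.move_linear(A+yd*.05+n*.05+[0,0,.27],o,rate=.2)
j=np.array(read_joints());j[0]+=.6;arm.set_joints(j);print(read_clock(),read_ft_force())
for n_ in("scene","top"):
  s=optics.capture(n_)
  x0,y0,w,h=(260,45,150,130) if n_=="scene" else (130,210,160,100)
  cv2.imwrite(f"pics/i_{n_}.png",cv2.convertScaleAbs(cv2.resize(s["pixels"][y0:y0+h,x0:x0+w],None,fx=5,fy=5,interpolation=cv2.INTER_CUBIC)[:600],alpha=1.6,beta=15))
  if n_=="scene": cv2.imwrite("pics/i_cad.png",cv2.convertScaleAbs(cv2.resize(s["pixels"][160:280,250:370],None,fx=5,fy=5,interpolation=cv2.INTER_CUBIC),alpha=1.6,beta=15))
```

```text
True 0.019257396290746326 [ 2.7502 -0.3223 -0.6648] 40.3833
43.0333 [ 0.0544 -0.7939  1.4003]
```

View pics/i_top.png

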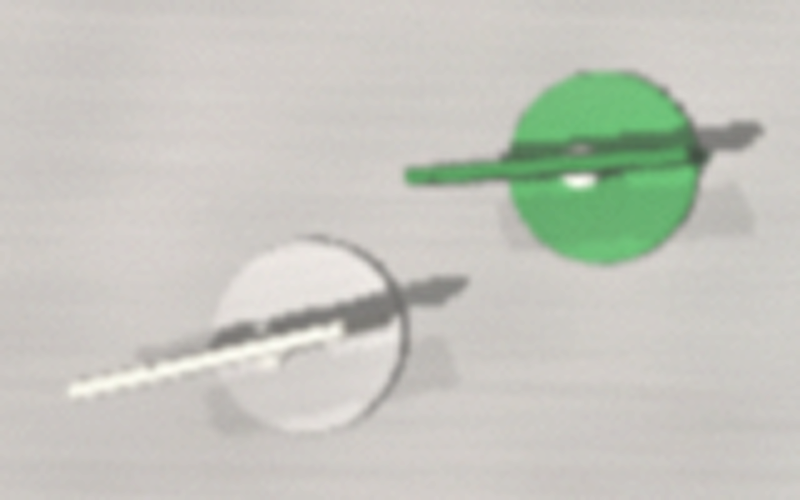

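View pics/i_cad.png

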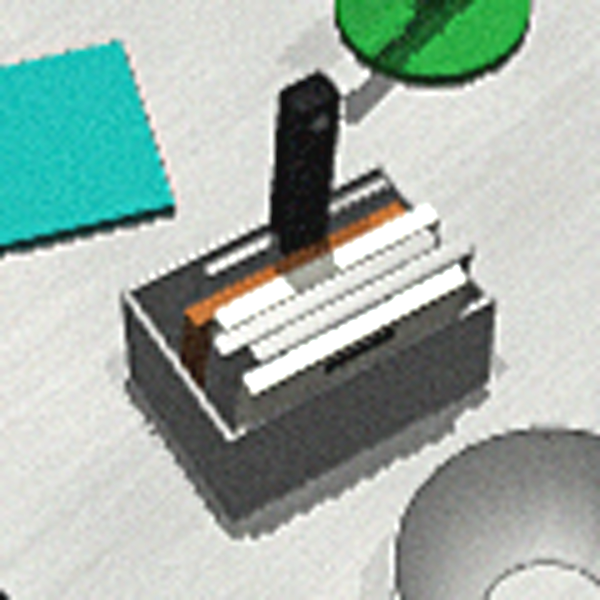

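```bash
python3 -c "
from rig import *
print(order.finish_job(),read_clock())"
```

```text
the job is handed in; nothing more can be done
the job is handed in; nothing more can be done
```

The scraper is standing blade down in the caddy, the sign is turned to its stop with the full box facing the aisle, and the job is handed in. It took about 43 s of the 72 s allowed; no verdict was reported.

- **Scraper:** I took the wide-bladed one from the drip stand's −y slot. I pushed the plates' feet aside in small steps, with about 6 N sideways. I lowered the blade until it met the floor at the expected height (5 mm), with about 9 N downward. Before letting go I tilted it about 5° so that it rests against the plates. The last pictures show it upright and all five boards and covers still standing. The turner, torch, jar and bowl look unmoved.
- **Sign:** I turned it with two grips, because the wrist could not make the whole half turn in one. Side force at the wrist reached about 18 N, because my estimate of the post's axis was a few millimetres off.
- **A check that disagreed:** the top view shows the sign turned about 174° from where it started, not 180°. I then pushed it further the same way with a closed finger, stopping at 4 N and again at 7 N. It did not move under several times its friction, so I take it to be at its stop and to have started about 6° off the other stop.

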